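# Load a shaft blank into the V-block

### The arm

A 6-joint arm with a two-finger parallel gripper is mounted at the origin on a cart in front of the work surface, level with it; the furniture and walls round the work are solid. World frame = base frame: x ahead of the robot, y to its left, z up, the work surface at z = 0. Lengths are in m, angles in rad, forces in N, time in s.
With the tool pointing down it reaches from about 0.3 to 0.875 m from the base axis. Payload 6.4 kg.
Tool frame: the origin (TCP) lies at the very end of the fingers, on their centre line; the grasp point (between the pads) lies 19 mm behind it; z points along the fingers, y is the line along which they close (so a half turn about z gives the same grasp; the last joint's range is limited). The gripper opens to 85 mm and grips with 20 to 120 N. Pads are 22 mm wide; open, the fingers measure 114 mm over their backs; the gripper's body (76 mm by 85 mm) begins 54 mm behind the grasp point. The pads swing forward as they close: fully open they stand 13 mm farther back than shut.
Start: joints at [-1.41, 0.181, 1.607, -0, 1.354, -0.206], TCP at [0.206, -0.537, 0.231] pointing down, gripper open.
Joint ranges: [-2.99, 2.99], [-0.89, 2.07], [0.3, 2.58], [-1.14, 4.28], [0, 2.63], [-3.12, 3.12]. Speed limits (rad/s): [2.57, 2.57, 3.01, 3.14, 3.14, 3.14].

### API

Orientations are given as a rotation vector (axis times angle).
In Python, from cell import env gives the robot as it stands.
- The arm moves only by the tool servo_tool, never from a script. Its argument "commands" is a list of rows, each an object with "delta_pos": the shift along the tool's x, y, z in m, a list of three; "turn": the turn, a rotation vector about the tool's x, y, z in rad, a list of three; "gripper": the opening, from -1 (shut) to 1 (fully open), so that 0 is half open. A call has 1 to 12 rows; each row is the pose to reach, as a shift and turn from the pose commanded when the call began, along the tool's axes at that moment; what a row does not reach only later rows make up. A row lasts 1/12 s, in which the tool goes at most 41.7 mm and 7.16 degrees, less where a joint would pass 70% of its speed; a pose out of reach is approached as far as the arm can. A call with a gripper value outside its range is refused whole. The fingers move at their own pace and stop on an object; the grip force is fixed at half the most. Time passes only in rows, so rows that repeat a pose let the fingers close. It gives the time, the measured TCP pose, the force, the opening and the grip force at its end, in the units of the state.
- env.state(): the state, without advancing time (a new reading comes with each control period).
- env.camera(name): name is "scene" or "top"; returns the picture (480x640x3 uint8, red, green, blue); there is no depth.
- env.camera_params(name): a dict with "fx", "fy", "cx", "cy" (pixels), "D" ([k1, k2, p1, p2, k3] as OpenCV has them; the pictures are not rectified), "rvec" (rotation vector, rad) and "tvec" (3), from world to camera coordinates, as OpenCV has them. Camera axes: x right, y down, z forward; pixel columns grow to the right and rows downward; lengths in m; the calibration is good to about 2 mm. A picture is of the moment at which its call begins. camera_params takes no time and is no camera call.
- env.close_job(): hands the job in; it is judged then, once.
The state is a dict: "clock": time; "qpos": joint angles; "qvel": joint speeds; "joint_torque": joint torques, N m; "tcp_pos": TCP position; "tool_rot": TCP orientation; "contact_force": force on the tool from outside, world axes, zero at the start; "ft_torque": the same for the moment, N m; "gripper_width": finger opening in m; "gripper_force": force on a finger pad.
Only numpy, scipy, OpenCV 4.12 (cv2) and the standard library are available. Lean on these libraries where they do the work, as an engineer would, in place of code of your own. Each camera call takes 0.05 s, during which the arm holds its last target. There are 200 camera calls.

### The job

Load the shaft blank for welding without picking anything up. Push the round bar by its side so that it rolls along the bench and up the ramp into the groove of the V-block; then push it lengthwise along the groove until its end is up against the stop plate; then tip the hinged clamp over so that it lies on the bar. Leave the other things on the bench where they are.

Things in the scene. Friction and masses are not known exactly. Their poses are not given: they have to be found in the camera images.
- shaft: The shaft blank: plain round steel bar, 28 mm diameter, 140 mm long, about 0.7 kg, ground and oiled, on the bench at the left of the V-block, before its ramp, pointing away from the robot. Origin at its centre; y along the bar, within 0.12 rad of the V-block's y at the start; x and z turn as it rolls. It rolls easily, and back down the ramp if let go there.
- v_block: Low steel V-block, fixed, 130 mm long in y. Origin on the bench under the middle of the groove's bottom line; x across the groove, roughly to the robot's right; y along it, roughly away from the robot, toward the stop plate. Its left side is a ramp from bench level at x = -75 mm to 12.5 mm high at x = -20 mm, a flat lip to x = -11 mm, then the 90-degree V, lowest (1.5 mm) at x = 0.
- v_seat (a point): Middle of the axis of a 28 mm bar seated in the groove, 21.3 mm above the V-block's origin; axes as the V-block's. With its end on the stop the bar's centre is 5 mm toward -y of this point and its near end stands 10 mm out of the groove's open -y end. Right of it the V's other flank rises to a jaw 27.5 mm high (two screw heads 4 mm higher), x = 26 to 52 mm.
- stop_face (a point): Point on the face of the stop plate that the bar's end must meet, on the axis of a seated bar (65 mm toward +y of v_seat); axes as the V-block's. The plate closes the groove's +y end; it is 9 mm thick, 40 mm high, x = -16 to 36 mm. Sliding the seated bar along the groove takes some 3 to 8 N.
- clamp (a joint): Angle of the hinged clamp, rad: 0 = closed, level, its pad on a seated bar; 1.57 = upright; starts 1.65 to 1.85, leaning a little away from the groove; end of travel 2.0. Its pin runs along y, 43 mm toward +x and 40.5 mm above the V-block's origin. A slightly stiff hinge: it stays where it stands, and drops shut by itself once tipped below about 1.25 rad.
- clamp_tip (a point): Free end of the clamp, 75 mm from its pin, mid width and thickness. The clamp is a flat steel strap 28 mm wide (in y, half-way along the block) and 7 mm thick; standing open, its tip is about 115 mm above the bench, and it is pushed over from the side away from the groove (the right, +x of the V-block).
- sleeve: Bystander: ground steel sleeve, 25 mm diameter, 30 mm high, standing on the robot's side of the ramp. Origin at the centre of its underside.
- collet: Bystander: spring collet, 26 mm diameter, 34 mm high, standing at the left near the front edge of the bench. Origin at the centre of its underside.
- ring_gauge: Bystander: ring gauge, 49 mm diameter, 15 mm high, lying to the right of the V-block, in front of the vise. Origin at the centre of its underside.
- hex_key: Bystander: hex key, 80 mm long, 5 mm high, lying to the right of the V-block, behind the grey case. Origin at the centre of its underside.
- parts_tin: Bystander: round tin, 53 mm diameter, 22 mm high, at the left near the front edge of the bench. Origin at the centre of its underside.
- screwdriver: Bystander: screwdriver, 165 mm long, 24 mm thick at the handle, lying at the right near the edge of the bench. Origin at the centre of its underside.

How it is judged:
By the outcome, as a careful person would: the job done as asked, in the order asked, and still so for the second after the job is handed in, with the robot touching nothing.
It also fails if it takes over 58 s, if anything falls off the work surface, if the arm or the gripper's body presses on something with over 40 N, if the wrist force passes 120 N, or if a joint passes its speed limit or range.

## Working session

There is one attempt and no reset: what is moved stays moved. The work goes in short steps, Python scripts to look and compute and a tool call to move; the robot and the scene stay as the last step left them, time stands still between calls to the robot, and variables do not carry over. Pictures are saved under pics/ and viewed, at most 10 in all, crops included, and the job is handed in when it is done.

Besides the shell and the picture viewer there is one more tool, called after ">>>" as name([rows], argument=value, ...), one row to a line, values as JSON. servo_tool: Moves the arm, as the interface text tells. Its arguments: {"type":"object","properties":{"commands":{"type":"array","items":{"type":"object","properties":{"delta_pos":{"type":"array","items":{"type":"number"}},"turn":{"type":"array","items":{"type":"number"}},"gripper":{"type":"number"}}}}},"required":["commands"]}

```bash
ls; mkdir -p pics
python3 - <<'E'
from cell import env
import cv2,numpy as np
print(env.state())
for n in("scene","top"):
    im=env.camera(n); cv2.imwrite(f"pics/{n}0.png",im[:,:,::-1]); np.save(f"pics/{n}0.npy",im)
    print(env.camera_params(n))
E
```

```text
pics
{'clock': 0.0, 'qpos': array([-1.41031354e+00,  1.81545755e-01,  1.60805264e+00, -1.71626537e-05,
        1.35379330e+00, -2.06279153e-01]), 'qvel': array([-0.00157217,  0.00209854,  0.00059317, -0.00045234, -0.00069759,
       -0.00029118]), 'joint_torque': array([-9.51723741e-04, -4.44870186e+01, -3.51336551e+01, -3.81263417e-04,
        9.23115673e-03,  1.00215533e-05]), 'tcp_pos': array([ 0.20612055, -0.53617074,  0.23035994]), 'tool_rot': array([-3.08714702e+00, -5.72562454e-01, -3.83663994e-05]), 'contact_force': array([-0.51203452, -1.10714809, -0.19873406]), 'ft_torque': array([ 0.02248143,  0.0460992 , -0.01962771]), 'gripper_force': 0.0, 'gripper_width': 0.08539115746927256}
{'fx': 478.13580836982396, 'fy': 478.13580836982396, 'cx': 323.20637243488244, 'cy': 246.38786784472506, 'D': array([0.01774664, 0.        , 0.        , 0.        , 0.        ]), 'rvec': array([ 1.16147315, -2.36290038,  0.9621092 ]), 'tvec': array([0.38127422, 0.34263659, 0.62006691])}
{'fx': 528.5267257443329, 'fy': 528.5267257443329, 'cx': 316.1471812268507, 'cy': 244.3776078462928, 'D': array([-0.15072546,  0.        ,  0.        ,  0.        ,  0.        ]), 'rvec': array([ 2.16854455, -2.13127328,  0.16261417]), 'tvec': array([0.03373339, 0.56696086, 0.97801764])}
```

View pics/top0.png

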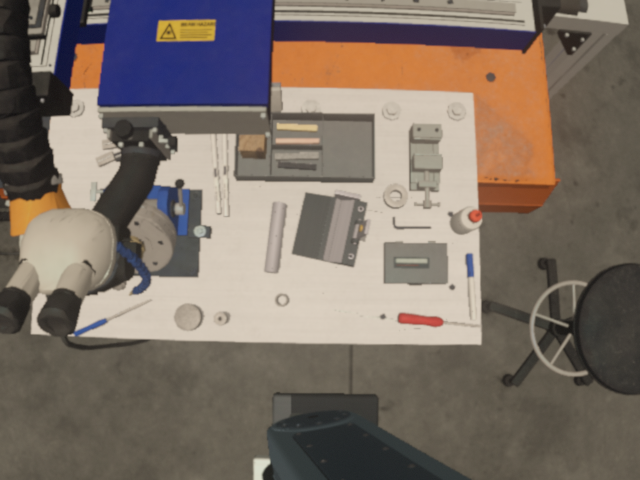

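View pics/scene0.png

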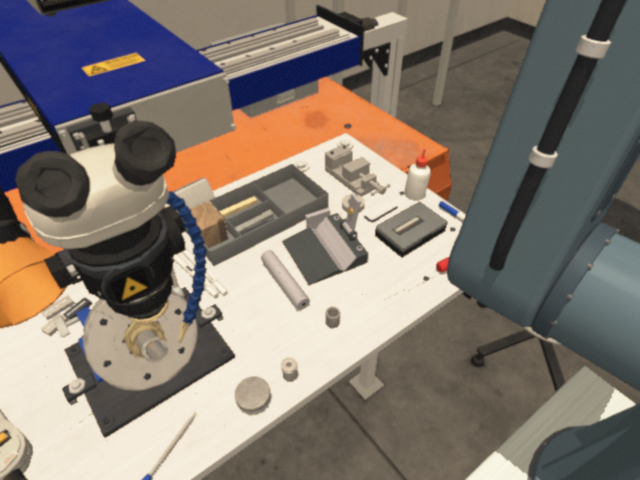

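```bash
cat > h.py <<'E'
import cv2,numpy as np
from cell import env
def cam(n):
    p=env.camera_params(n); K=np.array([[p["fx"],0,p["cx"]],[0,p["fy"],p["cy"]],[0,0,1]])
    return K,p["D"],p["rvec"],p["tvec"]
def ray(n,uv,z):
    K,D,r,t=cam(n); R=cv2.Rodrigues(r)[0]; c=-R.T@t
    q=cv2.undistortPoints(np.array(uv,float).reshape(-1,1,2),K,D).reshape(-1,2)
    d=np.c_[q,np.ones(len(q))]@R
    return c+d*((z-c[2])/d[:,2])[:,None]
def proj(n,P):
    K,D,r,t=cam(n); return cv2.projectPoints(np.array(P,float),r,t,K,D)[0].reshape(-1,2)
def crop(n,im,x0,y0,w,h,s,f):
    c=cv2.resize(im[y0:y0+h,x0:x0+w,::-1],None,fx=s,fy=s,interpolation=cv2.INTER_CUBIC); cv2.imwrite(f,c)
E
python3 - <<'E'
from h import *
t=np.load("pics/top0.npy"); s=np.load("pics/scene0.npy")
a=cv2.resize(t[180:320,250:400,::-1],None,fx=5.3,fy=4.2857/4.2857*4.2,interpolation=cv2.INTER_CUBIC)
cv2.imwrite("pics/tc.png",cv2.resize(t[182:312,250:380,::-1],None,fx=4.6,fy=4.6,interpolation=cv2.INTER_CUBIC))
cv2.imwrite("pics/sc.png",cv2.resize(s[190:340,250:400,::-1],None,fx=4,fy=4,interpolation=cv2.INTER_CUBIC))
for n in("top","scene"): K,D,r,tt=cam(n);print(-cv2.Rodrigues(r)[0].T@tt)
# v-block dark mask
h=cv2.cvtColor(t,cv2.COLOR_RGB2HSV)
print(t[230,320],t[230,345],t[237,275],t[237,262])
E
```

```text
[0.42013021 0.04948997 1.04887674]
[0.08110081 0.41564107 0.68404532]
[100  96  88] [163 152 143] [191 179 169] [212 201 186]
```

View pics/tc.png

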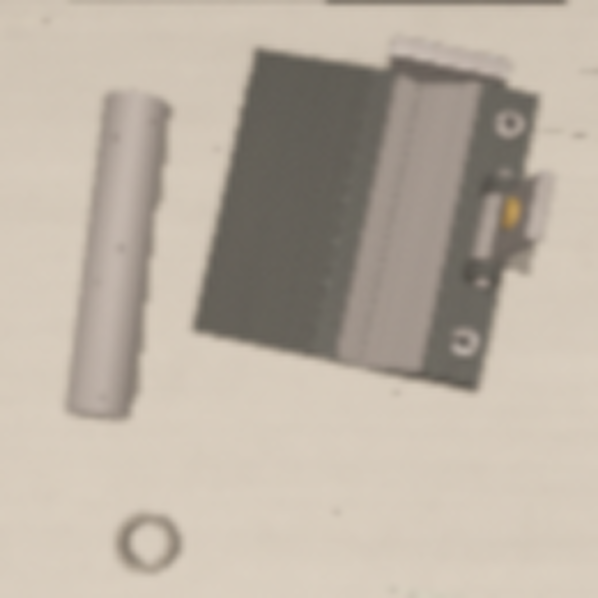

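View pics/sc.png

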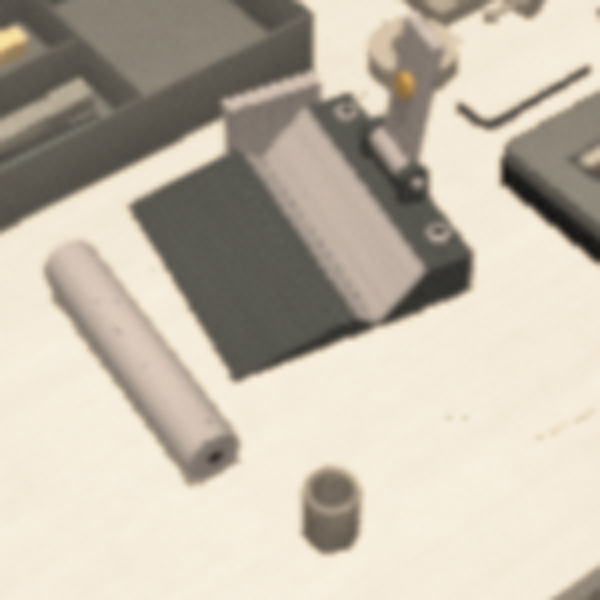

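```bash
cat >> h.py <<'E'
def tc(uv): return np.array(uv,float).reshape(-1,2)/4.6+[250-.39,182-.39]
def sc(uv): return np.array(uv,float).reshape(-1,2)/4+[250-.375,190-.375]
E
python3 - <<'E'
from h import *
np.set_printoptions(precision=4,suppress=True)
def fit(M,W):
    M=np.array(M);W=np.array(W)[:,:2];mc=M.mean(0);wc=W.mean(0);A=M-mc;B=W-wc
    th=np.arctan2((A[:,0]*B[:,1]-A[:,1]*B[:,0]).sum(),(A*B).sum());c,s=np.cos(th),np.sin(th)
    R=np.array([[c,-s],[s,c]]);o=wc-R@mc;print("th",th,"o",o,"res\n",(W-(A@R.T+wc)));return th,o
for n,f,L,Rr in(("top",tc,[(256,50),(194,330)],[(540,95),(478,390)]),("scene",sc,[(132,206),(236,380)],[(470,250)])):
    W=np.r_[ray(n,f(L),0),ray(n,f(Rr),.0275)]
    M=[(-.075,.065),(-.075,-.065)]+([(.052,.065),(.052,-.065)] if n=="top" else [(.052,-.065)])
    fit(M,W)
# shaft axis ends
e=ray("top",tc([(137,93),(99,415)]),.014);print("shaft top",e,np.linalg.norm(e[0]-e[1]))
e=ray("scene",sc([(214,455)]),.014);print("near end centre scene",e)
e=ray("scene",sc([(72,262)]),.014);print("far",e)
print("sleeve",ray("top",tc([(149,543)]),.03),ray("scene",sc([(331,490)]),.03))
print("clamp tip top",ray("top",tc([(540,220)]),.115))
E
```

```text
th -1.7719397307960487 o [0.6008 0.007 ] res
 [[-0.0009 -0.0003]
 [ 0.0011 -0.0018]
 [ 0.0002  0.001 ]
 [-0.0005  0.001 ]]
th -1.7647187511400964 o [0.6004 0.0053] res
 [[-0.0028 -0.0015]
 [ 0.0004 -0.0004]
 [ 0.0025  0.0019]]
shaft top [[0.655  0.1185 0.014 ]
 [0.5141 0.1309 0.014 ]] 0.14147337759672426
near end centre scene [[0.5133 0.1306 0.014 ]]
far [[0.6497 0.1164 0.014 ]]
sleeve [[0.4593 0.1073 0.03  ]] [[0.4578 0.1093 0.03  ]]
clamp tip top [[ 0.5843 -0.0469  0.115 ]]
```

```bash
cat >> h.py <<'E'
from scipy.spatial.transform import Rotation as Ro
TH=-1.770; O=np.array([.6007,.0065])
ex=np.array([np.cos(TH),np.sin(TH)]); ey=np.array([-ex[1],ex[0]])
def v2w(x,y): return O+x*ex+y*ey
def w2v(p): d=np.array(p[:2])-O; return np.array([d@ex,d@ey])
def go(x,y,z,yaw=None):
    """tool-frame shift to V-frame (x,y), height z; yaw = V angle of tool y axis"""
    s=env.state(); R=Ro.from_rotvec(s["tool_rot"]); w=np.r_[v2w(x,y),z]
    print("delta",np.round(R.inv().apply(w-s["tcp_pos"]),4))
    if yaw is not None:
        a=TH+np.pi/2+yaw; Y=np.array([np.cos(a),np.sin(a),0]); Z=np.array([0,0,-1.]); T=Ro.from_matrix(np.c_[np.cross(Y,Z),Y,Z])
        print("turn",np.round((R.inv()*T).as_rotvec(),4))
def st():
    s=env.state(); R=Ro.from_rotvec(s["tool_rot"]).as_matrix()
    print("t",s["clock"],"V",np.round(np.r_[w2v(s["tcp_pos"]),s["tcp_pos"][2]],4),"w",s["gripper_width"],"F",s["contact_force"].round(1),"ty",R[:,1].round(3))
E
python3 -c "
from h import *
go(-.16,-.037,.15,0);st()"
```

```text
delta [ 0.6175 -0.5199  0.0815]
turn [-0.0013 -0.0011 -1.0048]
t 0.1 V [ 0.6101 -0.2794  0.2304] w 0.08548008562534856 F [-0.8  0.3 -0.8] ty [ 0.359 -0.933 -0.002]
```

>>> servo_tool([
  {"delta_pos":[0.6175,-0.52,0.08],"turn":[0,0,-1.005],"gripper":0},
  {"delta_pos":[0.6175,-0.52,0.08],"turn":[0,0,-1.005],"gripper":0},
  {"delta_pos":[0.6175,-0.52,0.08],"turn":[0,0,-1.005],"gripper":0},
  {"delta_pos":[0.6175,-0.52,0.08],"turn":[0,0,-1.005],"gripper":0},
  {"delta_pos":[0.6175,-0.52,0.08],"turn":[0,0,-1.005],"gripper":0},
  {"delta_pos":[0.6175,-0.52,0.08],"turn":[0,0,-1.005],"gripper":0},
  {"delta_pos":[0.6175,-0.52,0.08],"turn":[0,0,-1.005],"gripper":0},
  {"delta_pos":[0.6175,-0.52,0.08],"turn":[0,0,-1.005],"gripper":0},
  {"delta_pos":[0.6175,-0.52,0.08],"turn":[0,0,-1.005],"gripper":0},
  {"delta_pos":[0.6175,-0.52,0.08],"turn":[0,0,-1.005],"gripper":0},
  {"delta_pos":[0.6175,-0.52,0.08],"turn":[0,0,-1.005],"gripper":0},
  {"delta_pos":[0.6175,-0.52,0.08],"turn":[0,0,-1.005],"gripper":0},
])

```text
clock: 1.1
tcp_pos: [0.447, -0.099, 0.1818]
tool_rot: [2.431, 1.99, 0.0]
contact_force: [0.9, -0.4, -0.1]
gripper_width: 0.0425
gripper_force: 0.0
```

```bash
python3 -c "
from h import *
go(-.16,-.037,.15,0);st()"
```

```text
delta [0.2938 0.0928 0.0318]
turn [0.0002 0.0001 0.0001]
t 1.1 V [ 0.1338 -0.1298  0.1818] w 0.04249002168705609 F [ 0.9 -0.4 -0.1] ty [ 0.98  -0.198  0.   ]
```

>>> servo_tool([
  {"delta_pos":[0.294,0.093,0.032],"gripper":0},
  {"delta_pos":[0.294,0.093,0.032],"gripper":0},
  {"delta_pos":[0.294,0.093,0.032],"gripper":0},
  {"delta_pos":[0.294,0.093,0.032],"gripper":0},
  {"delta_pos":[0.294,0.093,0.032],"gripper":0},
  {"delta_pos":[0.294,0.093,0.032],"gripper":0},
  {"delta_pos":[0.294,0.093,0.032],"gripper":0},
  {"delta_pos":[0.294,0.093,0.032],"gripper":0},
  {"delta_pos":[0.294,0.093,0.1],"gripper":0},
  {"delta_pos":[0.294,0.093,0.1],"gripper":0},
  {"delta_pos":[0.294,0.093,0.1],"gripper":0},
  {"delta_pos":[0.294,0.093,0.1],"gripper":0},
])

```text
schema error: expected keys delta_pos, turn, gripper
```

Run:
```python
from h import *
go(-.16,-.037,.007,0);st()
im=env.camera("scene");np.save("pics/s1.npy",im)
crop("scene",im,180,140,200,150,4,"pics/s1.png")
s=env.state();print(proj("scene",[s["tcp_pos"]]))
```

```text
delta [0.2938 0.0928 0.1748]
turn [0.0002 0.0001 0.0001]
t 1.1 V [ 0.1338 -0.1298  0.1818] w 0.04249002168705609 F [ 0.9 -0.4 -0.1] ty [ 0.98  -0.198  0.   ]
[[433.79180285 198.52013132]]
```

View pics/s1.png

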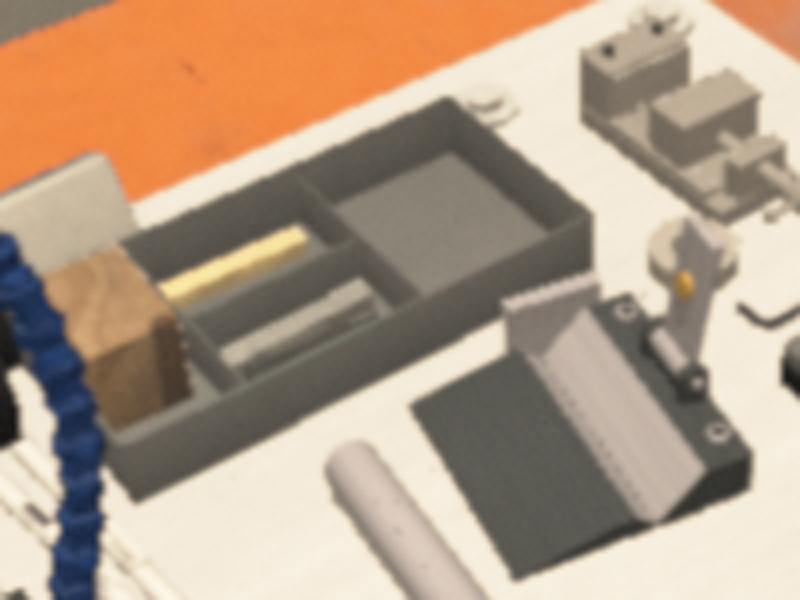

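The picture shows the scene unchanged: the bar's far end is at scene px (267,255), and the arm didn't move because the rows lacked "turn". I'll resend the move.

>>> servo_tool([
  {"delta_pos":[0.294,0.093,0.032],"turn":[0,0,0],"gripper":0},
  {"delta_pos":[0.294,0.093,0.032],"turn":[0,0,0],"gripper":0},
  {"delta_pos":[0.294,0.093,0.032],"turn":[0,0,0],"gripper":0},
  {"delta_pos":[0.294,0.093,0.032],"turn":[0,0,0],"gripper":0},
  {"delta_pos":[0.294,0.093,0.032],"turn":[0,0,0],"gripper":0},
  {"delta_pos":[0.294,0.093,0.032],"turn":[0,0,0],"gripper":0},
  {"delta_pos":[0.294,0.093,0.032],"turn":[0,0,0],"gripper":0},
  {"delta_pos":[0.294,0.093,0.032],"turn":[0,0,0],"gripper":0},
  {"delta_pos":[0.294,0.093,0.1],"turn":[0,0,0],"gripper":0},
  {"delta_pos":[0.294,0.093,0.13],"turn":[0,0,0],"gripper":0},
  {"delta_pos":[0.294,0.093,0.13],"turn":[0,0,0],"gripper":0},
  {"delta_pos":[0.294,0.093,0.13],"turn":[0,0,0],"gripper":0},
])

```text
clock: 2.15
tcp_pos: [0.5911, 0.1685, 0.046]
tool_rot: [-2.426, -1.986, 0.014]
contact_force: [-0.6, 0.4, 0.4]
gripper_width: 0.0427
gripper_force: 0.0
```

Run:
```python
from h import *
go(-.16,-.037,.007,0);st()
im=env.camera("scene");np.save("pics/s2.npy",im)
crop("scene",im,180,180,200,150,4,"pics/s2.png")
s=env.state();print(proj("scene",[s["tcp_pos"]]))
```

```text
delta [0.0032 0.0049 0.0389]
turn [-0.0105  0.003   0.0006]
t 2.15 V [-0.1569 -0.0414  0.046 ] w 0.0427153378208105 F [-0.6  0.4  0.4] ty [ 0.98  -0.197 -0.01 ]
[[258.3829352  272.96279579]]
```

View pics/s2.png

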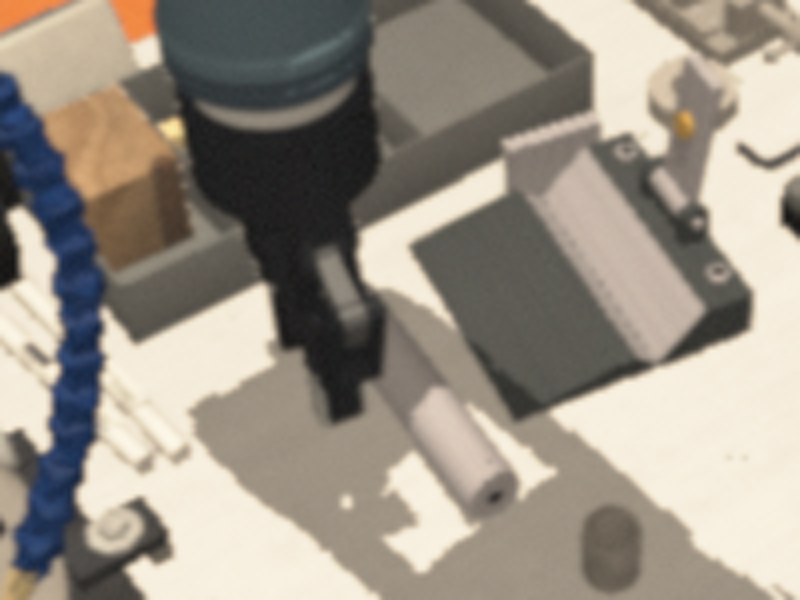

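Run:
```python
from h import *
s=env.state();p=s["tcp_pos"];R=Ro.from_rotvec(s["tool_rot"]).as_matrix()
for dz in(0,-.004,-.008,-.013):
  P=[p+R@[a,b,dz] for a in(-.011,.011) for b in(-.021,-.036)]
  print(dz,((proj("scene",P)-[180,180])*4).round(0).tolist())
```

```text
0 [[354.0, 396.0], [367.0, 419.0], [307.0, 413.0], [319.0, 437.0]]
-0.004 [[354.0, 390.0], [366.0, 413.0], [306.0, 407.0], [318.0, 431.0]]
-0.008 [[353.0, 384.0], [366.0, 407.0], [305.0, 401.0], [317.0, 425.0]]
-0.013 [[352.0, 376.0], [365.0, 400.0], [304.0, 393.0], [316.0, 417.0]]
```

>>> servo_tool([
  {"delta_pos":[0.003,0.002,0.02],"turn":[-0.01,0,0],"gripper":0},
  {"delta_pos":[0.003,0.002,0.04],"turn":[-0.01,0,0],"gripper":0},
  {"delta_pos":[0.003,0.002,0.041],"turn":[-0.01,0,0],"gripper":0},
  {"delta_pos":[0.003,0.002,0.041],"turn":[-0.01,0,0],"gripper":0},
])

```text
clock: 2.53
tcp_pos: [0.5986, 0.1711, 0.0118]
tool_rot: [2.425, 1.985, 0.01]
contact_force: [0.5, -0.4, 0.8]
gripper_width: 0.0427
gripper_force: 0.0
```

Run:
```python
from h import *
st();go(-.1,-.039,.005,0)
```

```text
t 2.5333 V [-0.161  -0.0346  0.0118] w 0.042683827551395145 F [ 0.5 -0.4  0.8] ty [ 0.98  -0.198  0.01 ]
delta [-0.061  -0.0045  0.0068]
turn [ 0.0099  0.     -0.    ]
```

>>> servo_tool([
  {"delta_pos":[-0.004,-0.002,0.004],"turn":[0.01,0,0],"gripper":0},
  {"delta_pos":[-0.008,-0.004,0.007],"turn":[0.01,0,0],"gripper":0},
  {"delta_pos":[-0.012,-0.004,0.007],"turn":[0.01,0,0],"gripper":0},
  {"delta_pos":[-0.016,-0.004,0.007],"turn":[0.01,0,0],"gripper":0},
  {"delta_pos":[-0.02,-0.004,0.007],"turn":[0.01,0,0],"gripper":0},
  {"delta_pos":[-0.024,-0.004,0.007],"turn":[0.01,0,0],"gripper":0},
  {"delta_pos":[-0.028,-0.004,0.007],"turn":[0.01,0,0],"gripper":0},
  {"delta_pos":[-0.032,-0.004,0.007],"turn":[0.01,0,0],"gripper":0},
  {"delta_pos":[-0.036,-0.004,0.007],"turn":[0.01,0,0],"gripper":0},
  {"delta_pos":[-0.04,-0.004,0.007],"turn":[0.01,0,0],"gripper":0},
  {"delta_pos":[-0.044,-0.004,0.007],"turn":[0.01,0,0],"gripper":0},
  {"delta_pos":[-0.048,-0.004,0.007],"turn":[0.01,0,0],"gripper":0},
])

```text
clock: 3.53
tcp_pos: [0.5849, 0.1246, 0.0039]
tool_rot: [-2.431, -1.99, 0.0]
contact_force: [0.1, 0.6, 1.5]
gripper_width: 0.0425
gripper_force: 0.2
```

Run:
```python
from h import *
st()
im=env.camera("top");np.save("pics/t3.npy",im)
im2=env.camera("scene");np.save("pics/s3.npy",im2)
a=cv2.resize(im[190:290,240:340],None,fx=4,fy=4,interpolation=cv2.INTER_CUBIC)
b=cv2.resize(im2[230:330,240:340],None,fx=4,fy=4,interpolation=cv2.INTER_CUBIC)
cv2.imwrite("pics/c3.png",np.hstack([a,b])[:,:,::-1])
```

```text
t 3.5333 V [-0.1126 -0.0388  0.0039] w 0.04251219002440722 F [0.1 0.6 1.5] ty [ 0.98  -0.198 -0.   ]
```

View pics/c3.png

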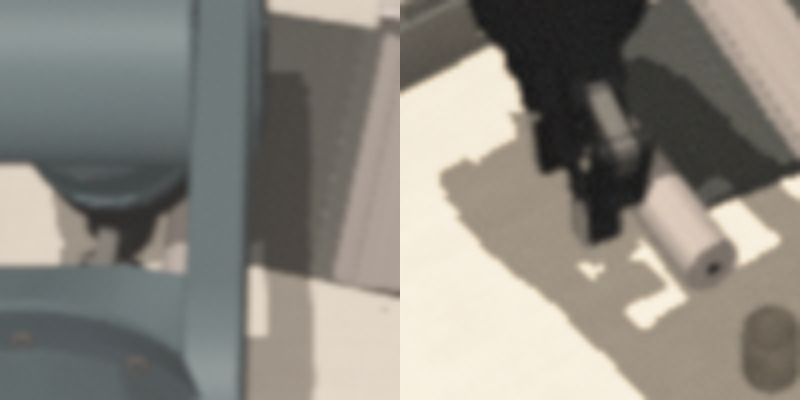

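Left view is blocked by the arm; right view shows the bar rolling with the fingers, near end at scene px (318,297).

Run:
```python
from h import *
print(w2v(ray("scene",[(318.1,297)],.014)[0]))
```

```text
[-0.0746513  -0.10911209]
```

>>> servo_tool([
  {"delta_pos":[-0.004,0,0],"turn":[0,0,0],"gripper":0},
  {"delta_pos":[-0.008,0,0],"turn":[0,0,0],"gripper":0},
  {"delta_pos":[-0.012,0,0],"turn":[0,0,0],"gripper":0},
  {"delta_pos":[-0.016,0,0],"turn":[0,0,0],"gripper":0},
  {"delta_pos":[-0.02,0,0],"turn":[0,0,0],"gripper":0},
  {"delta_pos":[-0.024,0,-0.001],"turn":[0,0,0],"gripper":0},
  {"delta_pos":[-0.028,0,-0.002],"turn":[0,0,0],"gripper":0},
  {"delta_pos":[-0.032,0,-0.003],"turn":[0,0,0],"gripper":0},
  {"delta_pos":[-0.036,0,-0.004],"turn":[0,0,0],"gripper":0},
  {"delta_pos":[-0.04,0,-0.005],"turn":[0,0,0],"gripper":0},
  {"delta_pos":[-0.044,0,-0.006],"turn":[0,0,0],"gripper":0},
  {"delta_pos":[-0.048,0,-0.007],"turn":[0,0,0],"gripper":0},
])

```text
clock: 4.63
tcp_pos: [0.5755, 0.0775, 0.011]
tool_rot: [-2.431, -1.99, 0.0]
contact_force: [1.6, 4.9, 3.1]
gripper_width: 0.0426
gripper_force: 2.4
```

Run:
```python
from h import *
st()
im2=env.camera("scene");np.save("pics/s4.npy",im2)
crop("s",im2,230,200,150,130,4,"pics/s4.png")
```

```text
t 4.6333 V [-0.0646 -0.0388  0.011 ] w 0.04260484938470632 F [1.6 4.9 3.1] ty [ 0.98  -0.198 -0.   ]
```

View pics/s4.png

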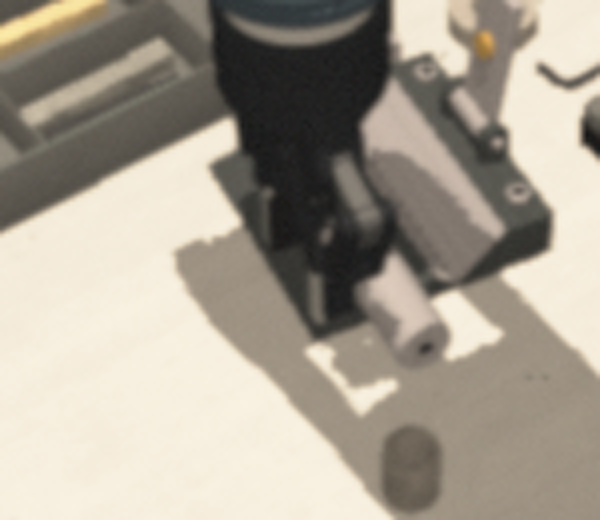

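Bar is on the ramp, squared up against both fingers, its near end at scene px (336,287). I'll keep pushing over the lip.

>>> servo_tool([
  {"delta_pos":[-0.004,0,-0.001],"turn":[0,0,0],"gripper":0},
  {"delta_pos":[-0.008,0,-0.002],"turn":[0,0,0],"gripper":0},
  {"delta_pos":[-0.012,0,-0.003],"turn":[0,0,0],"gripper":0},
  {"delta_pos":[-0.016,0,-0.004],"turn":[0,0,0],"gripper":0},
  {"delta_pos":[-0.02,0,-0.005],"turn":[0,0,0],"gripper":0},
  {"delta_pos":[-0.023,0,-0.006],"turn":[0,0,0],"gripper":0},
  {"delta_pos":[-0.026,0,-0.007],"turn":[0,0,0],"gripper":0},
  {"delta_pos":[-0.029,0,-0.008],"turn":[0,0,0],"gripper":0},
  {"delta_pos":[-0.032,0,-0.008],"turn":[0,0,0],"gripper":0},
  {"delta_pos":[-0.035,0,-0.008],"turn":[0,0,0],"gripper":0},
  {"delta_pos":[-0.038,0,-0.008],"turn":[0,0,0],"gripper":0},
  {"delta_pos":[-0.039,0,-0.008],"turn":[0,0,0],"gripper":0},
])

```text
clock: 5.68
tcp_pos: [0.5677, 0.0392, 0.0188]
tool_rot: [-2.431, -1.989, 0.0]
contact_force: [0.3, 1.4, -0.4]
gripper_width: 0.0428
gripper_force: 0.9
```

Run:
```python
from h import *
st()
print(w2v(ray("scene",[(336,286.7)],.026)[0]))
im2=env.camera("scene");np.save("pics/s5.npy",im2)
crop("s",im2,230,180,150,130,4,"pics/s5.png")
```

```text
t 5.6833 V [-0.0256 -0.0389  0.0188] w 0.042816396841901305 F [ 0.3  1.4 -0.4] ty [ 0.98  -0.198 -0.   ]
[-0.04002121 -0.11091217]
```

View pics/s5.png

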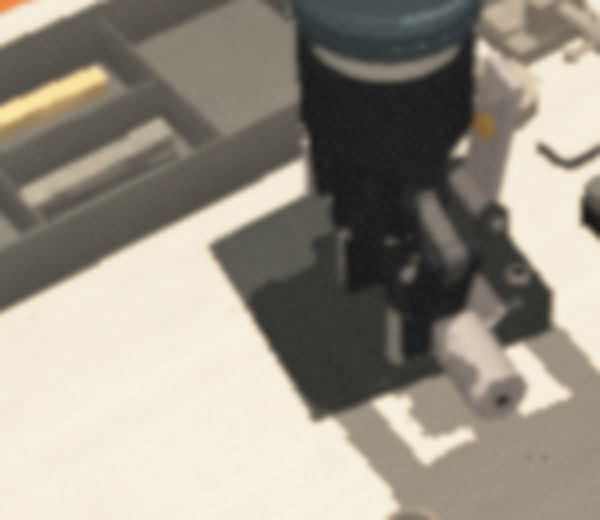

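The bar's near end is at scene px (355,280), and it looks to be down in the groove. Next I'll retreat and move round to its near end.

>>> servo_tool([
  {"delta_pos":[0.01,0,0],"turn":[0,0,0],"gripper":0},
  {"delta_pos":[0.01,0,-0.03],"turn":[0,0,0],"gripper":-1},
  {"delta_pos":[0.01,0,-0.06],"turn":[0,0,0],"gripper":-1},
  {"delta_pos":[0.0,-0.03,-0.06],"turn":[0,0,0],"gripper":-1},
  {"delta_pos":[-0.025,-0.06,-0.06],"turn":[0,0,0],"gripper":-1},
  {"delta_pos":[-0.025,-0.09,-0.06],"turn":[0,0,0],"gripper":-1},
  {"delta_pos":[-0.025,-0.116,-0.06],"turn":[0,0,0],"gripper":-1},
  {"delta_pos":[-0.025,-0.116,-0.06],"turn":[0,0,0],"gripper":-1},
  {"delta_pos":[-0.025,-0.116,-0.03],"turn":[0,0,0],"gripper":-1},
  {"delta_pos":[-0.025,-0.116,0.0],"turn":[0,0,0],"gripper":-1},
  {"delta_pos":[-0.025,-0.116,0.004],"turn":[0,0,0],"gripper":-1},
  {"delta_pos":[-0.025,-0.116,0.004],"turn":[0,0,0],"gripper":-1},
])

```text
clock: 6.73
tcp_pos: [0.4477, 0.0389, 0.0135]
tool_rot: [-2.428, -1.988, 0.005]
contact_force: [1.0, -0.1, 0.8]
gripper_width: -0.0002
gripper_force: 0.0
```

Run:
```python
from h import *
st();go(0,-.155,.013,0)
print(w2v(ray("scene",[(355,279.7)],.0213)[0]))
```

```text
t 6.7333 V [-0.0014 -0.1564  0.0135] w -0.0002279132506360256 F [ 1.  -0.1  0.8] ty [ 0.98  -0.197 -0.005]
delta [-0.0014  0.0014  0.0005]
turn [-0.0047  0.      0.0006]
[ 0.00025839 -0.10816313]
```

>>> servo_tool([
  {"delta_pos":[-0.001,0.006,0],"turn":[0,0,0],"gripper":-1},
  {"delta_pos":[-0.001,0.012,0],"turn":[0,0,0],"gripper":-1},
  {"delta_pos":[-0.001,0.018,0],"turn":[0,0,0],"gripper":-1},
  {"delta_pos":[-0.001,0.024,0],"turn":[0,0,0],"gripper":-1},
  {"delta_pos":[-0.001,0.028,0],"turn":[0,0,0],"gripper":-1},
  {"delta_pos":[-0.001,0.032,0],"turn":[0,0,0],"gripper":-1},
  {"delta_pos":[-0.001,0.036,0],"turn":[0,0,0],"gripper":-1},
  {"delta_pos":[-0.001,0.04,0],"turn":[0,0,0],"gripper":-1},
  {"delta_pos":[-0.001,0.044,0],"turn":[0,0,0],"gripper":-1},
  {"delta_pos":[-0.001,0.047,0],"turn":[0,0,0],"gripper":-1},
  {"delta_pos":[-0.001,0.05,0],"turn":[0,0,0],"gripper":-1},
  {"delta_pos":[-0.001,0.053,0],"turn":[0,0,0],"gripper":-1},
])

```text
clock: 7.73
tcp_pos: [0.5005, 0.0268, 0.0146]
tool_rot: [-2.43, -1.989, 0.001]
contact_force: [-2.4, 1.3, -0.8]
gripper_width: 0.0001
gripper_force: 1.5
```

Run:
```python
from h import *
st()
im2=env.camera("scene");np.save("pics/s6.npy",im2)
```

```text
t 7.7333 V [-1.000e-04 -1.022e-01  1.460e-02] w 9.833964478879046e-05 F [-2.4  1.3 -0.8] ty [ 0.98  -0.198 -0.001]
```

>>> servo_tool([
  {"delta_pos":[0,0.0015,0],"turn":[0,0,0],"gripper":-1},
  {"delta_pos":[0,0.003,0],"turn":[0,0,0],"gripper":-1},
  {"delta_pos":[0,0.0045,0],"turn":[0,0,0],"gripper":-1},
  {"delta_pos":[0,0.006,0],"turn":[0,0,0],"gripper":-1},
  {"delta_pos":[0,0.0075,0],"turn":[0,0,0],"gripper":-1},
  {"delta_pos":[0,0.009,0],"turn":[0,0,0],"gripper":-1},
])

```text
clock: 8.28
tcp_pos: [0.51, 0.0249, 0.0149]
tool_rot: [2.431, 1.99, 0.0]
contact_force: [-2.7, -0.4, -1.1]
gripper_width: -0.0
gripper_force: 1.2
```

```bash
python3 -c "
from h import *
st()"
```

```text
t 8.2833 V [-0.0001 -0.0926  0.0149] w -3.743243565759224e-05 F [-2.7 -0.4 -1.1] ty [ 0.98  -0.198  0.   ]
```

>>> servo_tool([
  {"delta_pos":[0,0.001,0],"turn":[0,0,0],"gripper":-1},
  {"delta_pos":[0,0.002,0],"turn":[0,0,0],"gripper":-1},
  {"delta_pos":[0,0.003,0],"turn":[0,0,0],"gripper":-1},
  {"delta_pos":[0,0.004,0],"turn":[0,0,0],"gripper":-1},
])

```text
clock: 8.62
tcp_pos: [0.5137, 0.0241, 0.0149]
tool_rot: [-2.431, -1.99, 0.0]
contact_force: [-6.0, 1.9, -1.2]
gripper_width: 0.0001
gripper_force: 3.0
```

```bash
python3 -c "
from h import *
st()"
```

```text
t 8.6167 V [-0.     -0.0887  0.0149] w 7.366816672996398e-05 F [-6.   1.9 -1.2] ty [ 0.98  -0.198 -0.   ]
```

>>> servo_tool([
  {"delta_pos":[0,0.001,0],"turn":[0,0,0],"gripper":-1},
  {"delta_pos":[0,0.002,0],"turn":[0,0,0],"gripper":-1},
  {"delta_pos":[0,0.002,0],"turn":[0,0,0],"gripper":-1},
])

```text
clock: 8.87
tcp_pos: [0.5137, 0.0241, 0.0146]
tool_rot: [-2.428, -1.988, 0.005]
contact_force: [-10.3, 0.8, 5.6]
gripper_width: 0.0001
gripper_force: 4.9
```

```bash
python3 -c "
from h import *
st()"
```

```text
t 8.8667 V [-0.0001 -0.0888  0.0146] w 0.00011560018238601907 F [-10.3   0.8   5.6] ty [ 0.98  -0.197 -0.005]
```

>>> servo_tool([
  {"delta_pos":[0,0.002,0],"turn":[0,0,0],"gripper":-1},
  {"delta_pos":[0,0.002,0],"turn":[0,0,0],"gripper":-1},
  {"delta_pos":[0,0.002,0],"turn":[0,0,0],"gripper":-1},
])

```text
clock: 9.12
tcp_pos: [0.5138, 0.0242, 0.0141]
tool_rot: [-2.426, -1.986, 0.009]
contact_force: [-14.8, 2.0, 7.9]
gripper_width: -0.0001
gripper_force: 7.6
```

```bash
python3 -c "
from h import *
st()"
```

```text
t 9.1167 V [-0.0002 -0.0887  0.0141] w -0.00013979421417493928 F [-14.8   2.    7.9] ty [ 0.98  -0.197 -0.009]
```

>>> servo_tool([
  {"delta_pos":[0,-0.01,0],"turn":[0.01,0,0],"gripper":-1},
  {"delta_pos":[0,-0.025,0],"turn":[0.01,0,0],"gripper":-1},
  {"delta_pos":[0,-0.025,-0.04],"turn":[0.01,0,0],"gripper":-1},
  {"delta_pos":[0,-0.025,-0.08],"turn":[0.01,0,0],"gripper":-1},
  {"delta_pos":[0,-0.025,-0.12],"turn":[0.01,0,0],"gripper":-1},
  {"delta_pos":[-0.03,-0.025,-0.15],"turn":[0.01,0,0],"gripper":-1},
  {"delta_pos":[-0.065,-0.025,-0.15],"turn":[0.01,0,0],"gripper":-1},
  {"delta_pos":[-0.1,-0.01,-0.15],"turn":[0.01,0,0],"gripper":-1},
  {"delta_pos":[-0.1,0.03,-0.15],"turn":[0.01,0,0],"gripper":-1},
  {"delta_pos":[-0.1,0.06,-0.15],"turn":[0.01,0,0],"gripper":-1},
  {"delta_pos":[-0.1,0.085,-0.15],"turn":[0.01,0,0],"gripper":-1},
  {"delta_pos":[-0.1,0.085,-0.15],"turn":[0.01,0,0],"gripper":-1},
])

```text
clock: 10.12
tcp_pos: [0.5858, -0.0938, 0.166]
tool_rot: [-2.431, -1.987, 0.005]
contact_force: [-1.2, -0.1, 0.4]
gripper_width: 0.0
gripper_force: 0.0
```

Run:
```python
from h import *
st();go(.095,0,.08,0)
im=env.camera("scene");np.save("pics/s7.npy",im)
a=cv2.resize(im[170:300,280:410],None,fx=4,fy=4,interpolation=cv2.INTER_CUBIC)
cv2.imwrite("pics/s7.png",a[:,:,::-1])
# bar near-end: predicted pixel of end centre vs bench; find bar's dark drill hole
print(proj("scene",[np.r_[v2w(0,-.075),.0213],np.r_[v2w(0,-.08),.0213]]))
g=cv2.cvtColor(im,cv2.COLOR_RGB2GRAY)
p=proj("scene",[np.r_[v2w(0,-.075),.0213]])[0].round().astype(int)
print(p);print(g[p[1]-7:p[1]+8,p[0]-7:p[0]+8])
```

```text
t 10.1167 V [0.1012 0.0053 0.166 ] w 4.814026100903669e-05 F [-1.2 -0.1  0.4] ty [ 0.98  -0.199 -0.004]
delta [ 0.0063 -0.0049  0.086 ]
turn [-0.0038  0.0007 -0.0012]
[[346.26677687 267.54296684]
 [347.53854405 269.34614441]]
[346 268]
[[189 192 197 201 204 203 200 197 191 185 174 163 158 146 109]
 [186 189 193 197 201 202 198 190 180 172 162 154 139 116  77]
 [181 187 190 190 191 191 182 166 145 137 133 130 124 106  74]
 [170 182 185 179 169 161 144 133 124 122 121 120 119 108  84]
 [162 175 181 174 153 133 123 118 115 116 119 120 119 110  87]
 [150 163 168 155 136 121 113 105  98  99 110 117 118 108  82]
 [135 151 151 137 126 114 100  77  64  79 103 115 116 105  90]
 [121 136 135 127 123 112  92  64  64  88 109 117 121 132 149]
 [100 118 125 124 123 116 107  90  93 109 120 125 150 193 220]
 [ 80 106 120 121 121 121 118 112 114 118 127 142 175 217 234]
 [ 67  88 110 119 119 120 119 121 123 129 136 146 164 205 232]
 [ 60  78 101 117 126 126 127 131 134 143 149 152 163 200 232]
 [ 83 100 116 130 135 136 140 145 148 154 168 182 192 214 234]
 [133 135 141 143 146 149 152 155 169 186 209 227 232 234 237]
 [181 157 152 151 155 167 181 190 207 227 234 237 239 239 238]]
```

The bar's end hole is at px (346.5,267.5), exactly where a bar against the stop should be. I'll descend beside the clamp.

>>> servo_tool([
  {"delta_pos":[0.003,-0.005,0.03],"turn":[0,0,0],"gripper":-1},
  {"delta_pos":[0.003,-0.005,0.06],"turn":[0,0,0],"gripper":-1},
  {"delta_pos":[0.003,-0.005,0.084],"turn":[0,0,0],"gripper":-1},
  {"delta_pos":[0.007,-0.005,0.084],"turn":[0,0,0],"gripper":-1},
  {"delta_pos":[0.012,-0.005,0.084],"turn":[0,0,0],"gripper":-1},
  {"delta_pos":[0.017,-0.005,0.084],"turn":[0,0,0],"gripper":-1},
  {"delta_pos":[0.022,-0.005,0.084],"turn":[0,0,0],"gripper":-1},
  {"delta_pos":[0.027,-0.005,0.084],"turn":[0,0,0],"gripper":-1},
  {"delta_pos":[0.032,-0.005,0.084],"turn":[0,0,0],"gripper":-1},
  {"delta_pos":[0.036,-0.005,0.084],"turn":[0,0,0],"gripper":-1},
  {"delta_pos":[0.04,-0.005,0.084],"turn":[0,0,0],"gripper":-1},
])

```text
clock: 11.08
tcp_pos: [0.5838, -0.0507, 0.0816]
tool_rot: [-2.426, -1.986, 0.009]
contact_force: [0.7, -0.0, -1.2]
gripper_width: 0.0001
gripper_force: 0.2
```

```bash
python3 -c "
from h import *
st()"
```

```text
t 11.0833 V [ 0.0594 -0.0052  0.0816] w 8.482957170808533e-05 F [ 0.7 -0.  -1.2] ty [ 0.98  -0.197 -0.009]
```

>>> servo_tool([
  {"delta_pos":[0.003,0.004,0],"turn":[-0.01,0,0],"gripper":-1},
  {"delta_pos":[0.006,0.004,0],"turn":[-0.01,0,0],"gripper":-1},
  {"delta_pos":[0.009,0.004,0],"turn":[-0.01,0,0],"gripper":-1},
  {"delta_pos":[0.012,0.004,0],"turn":[-0.01,0,0],"gripper":-1},
  {"delta_pos":[0.015,0.004,0],"turn":[-0.01,0,0],"gripper":-1},
  {"delta_pos":[0.018,0.004,0],"turn":[-0.01,0,0],"gripper":-1},
  {"delta_pos":[0.021,0.004,0],"turn":[-0.01,0,0],"gripper":-1},
  {"delta_pos":[0.024,0.004,0],"turn":[-0.01,0,0],"gripper":-1},
  {"delta_pos":[0.024,0.004,0],"turn":[-0.01,0,0],"gripper":-1},
])

```text
clock: 11.83
tcp_pos: [0.5921, -0.0278, 0.0809]
tool_rot: [-2.43, -1.99, -0.0]
contact_force: [0.5, -0.4, 0.2]
gripper_width: -0.0002
gripper_force: 0.0
```

Run:
```python
from h import *
st()
im=env.camera("scene");np.save("pics/s8.npy",im)
crop("",im,280,170,130,130,4,"pics/s8.png")
```

```text
t 11.8333 V [ 0.0353 -0.0017  0.0809] w -0.00020830337410882068 F [ 0.5 -0.4  0.2] ty [ 0.98  -0.197 -0.   ]
```

View pics/s8.png

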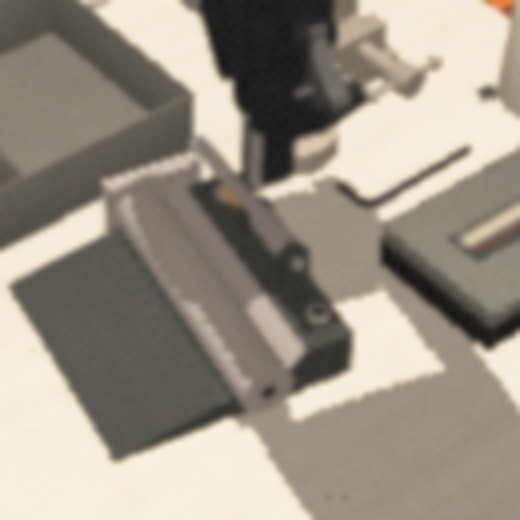

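The picture shows the bar lying in the groove with its end at the stop. The strap runs from the hinge at crop (290,250) up and left to about (200,140), so I'll check its angle by projection.

Run:
```python
from h import *
for a in(1.75,1.25,1.1,.9,.6,.3,0):
  P=[np.r_[v2w(.043-r*np.cos(a),y),.0405+r*np.sin(a)] for r in(0,.075) for y in(-.014,.014)]
  print(a,((proj("scene",P)-[280,170])*4).round(0).tolist())
```

```text
1.75 [[285.0, 250.0], [258.0, 215.0], [317.0, 125.0], [288.0, 91.0]]
1.25 [[285.0, 250.0], [258.0, 215.0], [246.0, 153.0], [218.0, 118.0]]
1.1 [[285.0, 250.0], [258.0, 215.0], [225.0, 167.0], [197.0, 131.0]]
0.9 [[285.0, 250.0], [258.0, 215.0], [200.0, 189.0], [173.0, 153.0]]
0.6 [[285.0, 250.0], [258.0, 215.0], [170.0, 225.0], [144.0, 189.0]]
0.3 [[285.0, 250.0], [258.0, 215.0], [152.0, 263.0], [126.0, 226.0]]
0 [[285.0, 250.0], [258.0, 215.0], [146.0, 299.0], [121.0, 262.0]]
```

>>> servo_tool([
  {"delta_pos":[0,0,0],"turn":[0,0,0],"gripper":-1},
  {"delta_pos":[0,0,0],"turn":[0,0,0],"gripper":-1},
  {"delta_pos":[0,0,0],"turn":[0,0,0],"gripper":-1},
  {"delta_pos":[0,0,0],"turn":[0,0,0],"gripper":-1},
  {"delta_pos":[0,0,0],"turn":[0,0,0],"gripper":-1},
  {"delta_pos":[0,0,0],"turn":[0,0,0],"gripper":-1},
  {"delta_pos":[0,0,0],"turn":[0,0,0],"gripper":-1},
  {"delta_pos":[0,0,0],"turn":[0,0,0],"gripper":-1},
])

```text
clock: 12.55
tcp_pos: [0.592, -0.0284, 0.081]
tool_rot: [2.431, 1.99, 0.0]
contact_force: [-0.5, 0.4, 1.4]
gripper_width: -0.0004
gripper_force: 0.0
```

```bash
cat >> h.py <<'E'
def knob(im):
    h=cv2.cvtColor(im,cv2.COLOR_RGB2HSV)[170:300,280:400]
    m=((h[...,0]>12)&(h[...,0]<28)&(h[...,1]>110)&(h[...,2]>90)).astype(np.uint8)
    n,l,s,c=cv2.connectedComponentsWithStats(m)
    return [(s[i,4],(c[i]+[280,170]).round(1)) for i in range(1,n) if s[i,4]>1]
E
python3 - <<'E'
from h import *
st()
im=env.camera("scene");np.save("pics/s9.npy",im)
for f in("scene0","s7","s8","s9"):print(f,knob(np.load(f"pics/{f}.npy")))
d=np.abs(np.load("pics/s8.npy").astype(int)-im).sum(2)>60; ys,xs=np.where(d);print(d.sum(),(xs.min(),xs.max(),ys.min(),ys.max()) if d.sum() else "")
for a in(1.75,1.1,.6,0):
  print(a,[proj("scene",[np.r_[v2w(.043-r*np.cos(a)-.004*np.sin(a),0),.0405+r*np.sin(a)-.004*np.cos(a)]])[0].round(1).tolist() for r in(.045,.06,.07)])
E
```

```text
t 12.55 V [ 0.036  -0.0016  0.081 ] w -0.00037629505312935905 F [-0.5  0.4  1.4] ty [ 0.98  -0.198  0.   ]
scene0 [(np.int32(22), array([350.6, 210.8]))]
s7 [(np.int32(21), array([350.6, 210.6]))]
s8 [(np.int32(8), array([337.5, 219.5]))]
s9 []
702 (np.int64(302), np.int64(544), np.int64(23), np.int64(468))
1.75 [[350.6, 210.2], [352.2, 203.8], [353.2, 199.5]]
1.1 [[337.4, 217.2], [334.2, 213.0], [332.1, 210.1]]
0.6 [[330.0, 226.0], [324.1, 224.7], [320.2, 223.8]]
0 [[327.3, 236.7], [320.3, 239.1], [315.7, 240.8]]
```

>>> servo_tool([
  {"delta_pos":[-0.01,0,-0.03],"turn":[0,0,0],"gripper":-1},
  {"delta_pos":[-0.02,0,-0.07],"turn":[0,0,0],"gripper":-1},
  {"delta_pos":[-0.04,-0.03,-0.1],"turn":[0,0,0],"gripper":-1},
  {"delta_pos":[-0.08,-0.06,-0.13],"turn":[0,0,0],"gripper":-1},
  {"delta_pos":[-0.12,-0.08,-0.15],"turn":[0,0,0],"gripper":-1},
  {"delta_pos":[-0.16,-0.08,-0.15],"turn":[0,0,0],"gripper":-1},
  {"delta_pos":[-0.2,-0.08,-0.15],"turn":[0,0,0],"gripper":-1},
  {"delta_pos":[-0.24,-0.12,-0.15],"turn":[0,0,0],"gripper":-1},
  {"delta_pos":[-0.27,-0.15,-0.15],"turn":[0,0,0],"gripper":-1},
  {"delta_pos":[-0.3,-0.18,-0.15],"turn":[0,0,0],"gripper":-1},
  {"delta_pos":[-0.3,-0.18,-0.15],"turn":[0,0,0],"gripper":-1},
  {"delta_pos":[-0.3,-0.18,-0.15],"turn":[0,0,0],"gripper":-1},
])

```text
clock: 13.6
tcp_pos: [0.3524, -0.29, 0.2311]
tool_rot: [2.436, 1.983, -0.004]
contact_force: [0.7, -0.6, -0.2]
gripper_width: -0.0001
gripper_force: 0.0
```

Run:
```python
from h import *
st()
im=env.camera("scene");np.save("pics/s10.npy",im); tp=env.camera("top");np.save("pics/t10.npy",tp)
# texture contrast: strap polygon for closed clamp, top surface
for n,I in(("scene",im),("top",tp)):
  g=cv2.cvtColor(I,cv2.COLOR_RGB2GRAY)
  for yy in(0,.022,-.03): # profile along V x, at clamp middle and off the strap, at bar-top height
    pts=proj(n,[np.r_[v2w(x,yy),.0440] for x in np.arange(-.06,.06,.004)]).astype(np.float32)
    print(n,yy,cv2.remap(g,pts[None,:,0],pts[None,:,1],cv2.INTER_LINEAR)[0])
  pts=proj(n,[np.r_[v2w(-.024,y),.0440] for y in np.arange(-.03,.03,.003)]).astype(np.float32)
  print(n,"along y, x=-24",cv2.remap(g,pts[None,:,0],pts[None,:,1],cv2.INTER_LINEAR)[0])
t0=np.load("pics/top0.npy")
d=(np.abs(tp.astype(int)-t0).sum(2)>70).astype(np.uint8)
k,l,s,c=cv2.connectedComponentsWithStats(d)
for i in range(1,k):
  if s[i,4]>8: print(s[i],c[i].round(0))
p=proj("scene",[np.r_[v2w(0,-.075),.0213]])[0].round().astype(int)
g=cv2.cvtColor(im,cv2.COLOR_RGB2GRAY);print(g[p[1]-3:p[1]+4,p[0]-3:p[0]+4])
```

```text
t 13.6 V [ 0.3398 -0.1847  0.2311] w -8.602819653827071e-05 F [ 0.7 -0.6 -0.2] ty [ 0.979 -0.203 -0.001]
scene 0 [ 90  88  89  90  90  89  89 128 196 202 202 202 202 197 139  89  92 153
 199 199 200 200 200 202 200 194 201 208 235 239]
scene 0.022 [ 90  89  89  88  90  89  90  89  86  91 137 173 192 203 203 196 179 181
 186 171 113  91  92  90  84  86 102 126 206 234]
scene -0.03 [ 91  90  92  90  77  55  54  54  53  88 140 181 197 206 205 196 161 129
 137 158 103  82  67  53  59  93 109 212 236 236]
scene along y, x=-24 [ 88  84  83  87 100 131 176 200 205 205 202 200 200 201 191 153 108  93
  91  91]
top 0 [ 98  98  97  98  98  97 102 164 189 189 188 188 188 171 108  99 122 179
 186 187 186 186 186 186 182 176 175 144 193 202]
top 0.022 [ 97  96  96  96  95  95  96  96  95  95 101 105 141 163 176 182 172 155
 140 153 154 131 103 100  92 106 104 119 192 201]
top -0.03 [ 99  98  96  99  98  98  97  97  98  99 104 110 145 166 181 186 173 152
 133 151 153 129 104 103 102 104 104 120 191 202]
top along y, x=-24 [ 99 100  99  99  98 101 169 194 195 193 189 187 187 187 180 136 101  96
  9
[... 433 characters left out ...]
  3   9] [573. 345.]
[577 346   8  15  33] [580. 352.]
[ 511  346  129  134 3241] [583. 419.]
[584 362   7   9  11] [587. 365.]
[591 372   7   7   9] [594. 375.]
[ 586  402   54   78 1717] [621. 457.]
[307 414  37  10 162] [323. 417.]
[274 418  16  12 127] [282. 424.]
[ 284  425  187   55 6318] [365. 458.]
[267 427   4   9  25] [269. 431.]
[ 188  430   83   50 2552] [237. 460.]
[273 431  13  19 163] [279. 438.]
[269 467   3   6  11] [270. 470.]
[485 474  11   6  22] [489. 477.]
[[154 135 122 120 115 115 117]
 [135 122 114 105  97  99 112]
 [124 115 100  76  62  80 104]
 [122 113  93  65  63  90 111]
 [121 118 106  90  93 111 119]
 [123 120 117 111 111 119 127]
 [121 122 121 120 122 128 136]]
```

```bash
python3 -c "
from cell import env
print(env.close_job())"
```

```text
the job is handed in; nothing more can be done
None
```

I handed in the job at about 13.7 s: the bar is in the V-groove with its end against the stop plate, the clamp lies level on it, and the bystanders look undisturbed from above; I don't have the judge's result.

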